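# Load the concentrate bottles into the caddy in reverse order

### The job

Move the four concentrate bottles from the rack into the yellow caddy, one upright in each compartment and in reverse order: the bottle nearest the rack's black knob goes into the compartment farthest from the caddy's black knob, and so on down the row, so that the one farthest from the rack's knob ends up next to the caddy's knob. Set each bottle down on the caddy's floor without dropping it or tipping it over, and leave the tin, the drain stopper and the spray bottle where they are.

Things in the scene. Friction and masses are not known exactly. Their poses are not given: they have to be found in the camera images.
- bottle_red: Closed red plastic bottle of cleaning concentrate, upright, round. Body 36 mm in diameter up to 88 mm above its underside, then a shoulder and a black cap 23 mm across; 112 mm high in all, 0.1 to 0.2 kg. Origin: centre of its underside, z up along the bottle. At the start it stands on the rack inside the ring of its own colour.
- bottle_green: Closed green plastic bottle of cleaning concentrate, upright, round. Body 36 mm in diameter up to 88 mm above its underside, then a shoulder and a black cap 23 mm across; 112 mm high in all, 0.1 to 0.2 kg. Origin: centre of its underside, z up along the bottle. At the start it stands on the rack inside the ring of its own colour.
- bottle_blue: Closed blue plastic bottle of cleaning concentrate, upright, round. Body 36 mm in diameter up to 88 mm above its underside, then a shoulder and a black cap 23 mm across; 112 mm high in all, 0.1 to 0.2 kg. Origin: centre of its underside, z up along the bottle. At the start it stands on the rack inside the ring of its own colour.
- bottle_white: Closed white plastic bottle of cleaning concentrate, upright, round. Body 36 mm in diameter up to 88 mm above its underside, then a shoulder and a black cap 23 mm across; 112 mm high in all, 0.1 to 0.2 kg. Origin: centre of its underside, z up along the bottle. At the start it stands on the rack inside the ring of its own colour.
- ring_red: Flat red plastic ring (56 mm outside, 44 mm inside diameter, 10 mm high) fixed on the rack's top; it marks for good the place where the red bottle stood at the start. Origin: centre of its underside, level with the rack's top.
- ring_green: Flat green plastic ring (56 mm outside, 44 mm inside diameter, 10 mm high) fixed on the rack's top; it marks for good the place where the green bottle stood at the start. Origin: centre of its underside, level with the rack's top.
- ring_blue: Flat blue plastic ring (56 mm outside, 44 mm inside diameter, 10 mm high) fixed on the rack's top; it marks for good the place where the blue bottle stood at the start. Origin: centre of its underside, level with the rack's top.
- ring_white: Flat white plastic ring (56 mm outside, 44 mm inside diameter, 10 mm high) fixed on the rack's top; it marks for good the place where the white bottle stood at the start. Origin: centre of its underside, level with the rack's top.
- rack: Grey plastic board, fixed: 80 (x) by 310 (y) by 12 mm, with the four rings on top in a row along y, at y = -96, -32, +32 and +96 mm. A black knob (20 mm wide, top 34 mm above the underside) at y = +141 mm marks its knob end. Origin: centre of the underside; +y to the knob end, z up. The bottles stand on the board's top, z = 12 mm.
- caddy: Yellow caddy, fixed, open on top: 68 (x) by 260 (y) mm, walls 40 mm high, 4 mm thick, floor 4 mm. Three dividers of wall height make four compartments, 60 mm square inside, centred at y = -96, -32, +32, +96 mm. Lugs stick out to y = -153 and +158 mm; a black knob at y = +145 mm (20 mm wide, top 62 mm up) marks the knob end. Origin: centre of the underside; +y to the knob end, z up.
- tin: Round stainless tin with a snap lid, loose bystander, 80 mm in diameter, 46 mm high. Origin: centre of the underside.
- stopper: Dark drain stopper, loose bystander, 64 mm in diameter, 36 mm high with its grip. Origin: centre of the underside.
- spray: White spray bottle with a green head, loose bystander, upright, 64 mm in diameter, 171 mm high. Origin: centre of the underside.

How it is judged (in metres and radians):
At the end, for the whole second after the job is handed in: Every bottle stands released, at rest, upright (0.1 rad) on the caddy's floor (6 mm), within 16 mm of its compartment's centre in x and y; its compartment is at caddy y = +96, +32, -32 or -96 mm if its ring is at rack y = -96, -32, +32 or +96 mm (((y of ring_red in the frame of rack between -0.116 and -0.076 m and y of bottle_red in the frame of caddy between 0.08 and 0.112 m) or (y of ring_red in the frame of rack between -0.052 and -0.012 m and y of bottle_red in the frame of caddy between 0.016 and 0.048 m) or (y of ring_red in the frame of rack between 0.012 and 0.052 m and y of bottle_red in the frame of caddy between -0.048 and -0.016 m) or (y of ring_red in the frame of rack between 0.076 and 0.116 m and y of bottle_red in the frame of caddy between -0.112 and -0.08 m)) and x of bottle_red in the frame of caddy between -0.016 and 0.016 m and z of bottle_red in the frame of caddy between -0.002 and 0.01 m and angle between each of bottle_red, bottle_green, bottle_blue, bottle_white's own z axis and vertical below 0.1 rad and linear speed of each of bottle_red, bottle_green, bottle_blue, bottle_white below 0.02 m/s and ((y of ring_green in the frame of rack between -0.116 and -0.076 m and y of bottle_green in the frame of caddy between 0.08 and 0.112 m) or (y of ring_green in the frame of rack between -0.052 and -0.012 m and y of bottle_green in the frame of caddy between 0.016 and 0.048 m) or (y of ring_green in the frame of rack between 0.012 and 0.052 m and y of bottle_green in the frame of caddy between -0.048 and -0.016 m) or (y of ring_green in the frame of rack between 0.076 and 0.116 m and y of bottle_green in the frame of caddy between -0.112 and -0.08 m)) and x of bottle_green in the frame of caddy between -0.016 and 0.016 m and z of bottle_green in the frame of caddy between -0.002 and 0.01 m and ((y of ring_blue in the frame of rack between -0.116 and -0.076 m and y of bottle_blue in the frame of caddy between 0.08 and 0.112 m) or (y of ring_blue in the frame of rack between -0.052 and -0.012 m and y of bottle_blue in the frame of caddy between 0.016 and 0.048 m) or (y of ring_blue in the frame of rack between 0.012 and 0.052 m and y of bottle_blue in the frame of caddy between -0.048 and -0.016 m) or (y of ring_blue in the frame of rack between 0.076 and 0.116 m and y of bottle_blue in the frame of caddy between -0.112 and -0.08 m)) and x of bottle_blue in the frame of caddy between -0.016 and 0.016 m and z of bottle_blue in the frame of caddy between -0.002 and 0.01 m and ((y of ring_white in the frame of rack between -0.116 and -0.076 m and y of bottle_white in the frame of caddy between 0.08 and 0.112 m) or (y of ring_white in the frame of rack between -0.052 and -0.012 m and y of bottle_white in the frame of caddy between 0.016 and 0.048 m) or (y of ring_white in the frame of rack between 0.012 and 0.052 m and y of bottle_white in the frame of caddy between -0.048 and -0.016 m) or (y of ring_white in the frame of rack between 0.076 and 0.116 m and y of bottle_white in the frame of caddy between -0.112 and -0.08 m)) and x of bottle_white in the frame of caddy between -0.016 and 0.016 m and z of bottle_white in the frame of caddy between -0.002 and 0.01 m); the robot touches nothing.
It fails at once if a concentrate bottle is tipped over (by more than 45 degrees) (angle between any of bottle_red, bottle_green, bottle_blue, bottle_white's own z axis and vertical above 0.785 rad).
It fails at once if a concentrate bottle is dropped (let go more than some 25 mm above where it lands) or knocked flying ((contact force between the fingers and bottle_red below 0.05 N and linear speed of bottle_red above 0.7 m/s) or (contact force between the fingers and bottle_green below 0.05 N and linear speed of bottle_green above 0.7 m/s) or (contact force between the fingers and bottle_blue below 0.05 N and linear speed of bottle_blue above 0.7 m/s) or (contact force between the fingers and bottle_white below 0.05 N and linear speed of bottle_white above 0.7 m/s)).
It fails at once if the tin, the stopper or the spray bottle is pushed more than 30 mm from its place or tipped over (distance of any of tin, stopper, spray from where it was at the start of the episode above 0.03 m or angle between any of tin, stopper, spray's own z axis and vertical above 0.5 rad).
It also fails if it takes over 96 s, if anything falls off the work surface, if the arm or the gripper's body presses on something with over 40 N, if the wrist force passes 120 N, or if a joint passes its speed limit or range.

### The arm

A 7-joint arm with a two-finger parallel gripper is mounted at the origin on the work surface. World frame = base frame: x ahead of the robot, y to its left, z up, the work surface at z = 0. Lengths are in mm, angles in rad, forces in N, time in s.
With the tool pointing down it reaches from about 400 to 875 mm from the base axis. Payload 19.3 kg.
Tool frame: the origin (TCP) lies at the very end of the fingers, on their centre line; the grasp point (between the pads) lies 19 mm behind it; z points along the fingers, y is the line along which they close (so a half turn about z gives the same grasp; the last joint's range is limited). The gripper opens to 85 mm and grips with 20 to 120 N. Pads are 22 mm wide; open, the fingers measure 114 mm over their backs; the gripper's body (76 mm by 85 mm) begins 54 mm behind the grasp point. The pads swing forward as they close: fully open they stand 13 mm farther back than shut.
Start: joints at [1.249, 0.521, -0.036, 1.599, 0.021, 1.021, -0.113], TCP at [155.689, -605.29, 231.291] pointing down, gripper open.
Joint ranges: [-2.91, 2.91], [-0.3, 2.13], [-1.5, 1.42], [0.17, 2.43], [-1.26, 4.41], [0.16, 1.93], [-2.52, 2.52]. Speed limits (rad/s): [1.89, 1.89, 2.39, 2.39, 3.01, 3.01, 3.01].

### API

Orientations are given as a rotation vector (axis times angle).
In Python, from bench import bot, grab_frame, calibration, boxes_of, silhouettes, spot_point gives the robot as it stands. The module is installed in compiled form; this text tells all that it offers.
- The arm moves only by the tool jog_arm, never from a script. Its argument "series" is a list that holds one entry, the list of rows, each a list of 5 numbers: the shift along the world's x, y, z in m, then the turn about the world's z in degrees, then the opening, from -1 (shut) to 1 (fully open), so that 0 is half open. A call has 1 to 10 rows; each row shifts and turns the commanded pose from where the row before left it; what a row does not reach is not made up. A row lasts 1/8 s, in which the tool goes at most 62.5 mm and 10.7 degrees, less where a joint would pass 70% of its speed; a pose out of reach is approached as far as the arm can. A call with a gripper value outside its range is refused whole. The fingers move at their own pace and stop on an object; "grip_force" is the grip in N (left out, the last holds). Time passes only in rows, so rows that do not move let the fingers close. It gives the time, the measured TCP pose, the force, the opening and the grip force at its end, in the units of the state.
- bot.sense(): the state, without advancing time (a new reading comes with each control period).
- grab_frame(name): name is "scene" or "top"; returns the picture (480x640x3 uint8, red, green, blue); there is no depth.
- calibration(name): a dict with "fx", "fy", "cx", "cy" (pixels), "view" (4x4, takes a point from world to camera coordinates). Camera axes: x right, y up, looking along -z (the intrinsics and any distortion apply to the point x, -y, -z); pixel columns grow to the right and rows downward; lengths in mm; the calibration is good to about 2 mm. A picture is of the moment at which its call begins. calibration takes no time and is no camera call.
- bot.job_done(): hands the job in; it is judged then, once.
Trained networks look in the newest picture that a camera, given by its name, has taken for a name from the list of things; names that differ only in an ending like _2 or _b are one class to them, and where a whole thing is asked for, a point or a joint stands for the part that bears it (a point fixed in the world has none). Each returns a list of dicts, best first, with "p" (0 to 1); they miss things now and then, are a little off and sometimes report something else, mostly with a low value. They report only what shows in the picture. A call takes as long as a camera call.
- boxes_of(camera, name): "point" ([x, y, z] in mm, in the coordinates of the camera as it stood for that picture, good to about 4 mm: the middle of the surface that is visible of it).
- silhouettes(camera, name): "mask" (480x640 bool, what is visible of it).
- spot_point(camera, name): "point" ([x, y, z] in mm, in the coordinates of the camera as it stood for that picture, good to about 4 mm: a listed point, or the origin of a listed thing).
The state is a dict: "time_s": time; "joints": joint angles; "dq": joint speeds; "joint_efforts": joint torques, N m; "tcp_pos": TCP position; "ee_rot": TCP orientation; "wrist_force": force on the tool from outside, world axes, zero at the start; "moment": the same for the moment, N m; "grip_width": finger opening in mm; "grasp_force": force on a finger pad.
Only numpy, scipy, OpenCV 4.12 (cv2) and the standard library are available. Lean on these libraries where they do the work, as an engineer would, in place of code of your own. Each camera call takes 0.05 s, during which the arm holds its last target. There are 200 camera calls.

## Working session

There is one attempt and no reset: what is moved stays moved. The work goes in short steps, Python scripts to look and compute and a tool call to move; the robot and the scene stay as the last step left them, time stands still between calls to the robot, and variables do not carry over. Pictures are saved under pics/ and viewed, at most 14 in all, crops included, and the job is handed in when it is done.

Besides the shell and the picture viewer there is one more tool, called after "Emit:" as name(argument=value, ...) on one line, values as JSON. jog_arm: Moves the arm, as the interface text tells. Its arguments: {"type":"object","properties":{"series":{"type":"array","items":{"type":"array","items":{"type":"array","items":{"type":"number"}}}},"grip_force":{"type":"number"}},"required":["series"]}

```bash
mkdir -p pics; cat > h.py <<'E'
import numpy as np, cv2
from bench import bot, grab_frame, calibration, boxes_of, silhouettes, spot_point
def world(cam,p):
    V=np.array(calibration(cam)["view"]); return (np.linalg.inv(V)@np.r_[p,1])[:3]
E
python3 - <<'E'
from h import *
for c in("scene","top"):
    cv2.imwrite(f"pics/{c}0.png",grab_frame(c)[:,:,::-1])
    k=calibration(c);print(c,{a:k[a] for a in k if a!="view"},np.round(np.array(k["view"]),3).tolist())
    for n in "ring_red ring_green ring_blue ring_white bottle_red bottle_green bottle_blue bottle_white rack caddy tin stopper spray".split():
        print(n,[(np.round(world(c,d["point"])).tolist(),round(d["p"],2)) for d in spot_point(c,n)[:2]])
s=bot.sense();print(s)
E
```

```text
scene {'fx': 593.7740592598142, 'fy': 593.7740592598142, 'cx': 324.35059184924836, 'cy': 238.3424934122218} [[0.535, 0.845, 0.013, -275.467], [-0.633, 0.391, 0.668, 318.932], [0.559, -0.366, 0.744, -1694.309], [0.0, 0.0, 0.0, 1.0]]
ring_red [([462.0, 13.0, 10.0], 0.71)]
ring_green [([474.0, -110.0, 13.0], 0.44)]
ring_blue [([483.0, -175.0, 15.0], 0.72)]
ring_white [([656.0, 39.0, 5.0], 0.65), ([469.0, -49.0, 16.0], 0.57)]
bottle_red [([461.0, 13.0, 13.0], 0.87)]
bottle_green [([474.0, -112.0, 10.0], 0.97), ([469.0, -49.0, 16.0], 0.42)]
bottle_blue [([482.0, -178.0, 10.0], 0.85)]
bottle_white [([470.0, -51.0, 13.0], 0.7)]
rack [([470.0, -87.0, -2.0], 0.7), ([474.0, -112.0, 12.0], 0.48)]
caddy [([654.0, 40.0, 2.0], 0.96)]
tin [([559.0, -358.0, 1.0], 0.62)]
stopper [([470.0, -379.0, 4.0], 0.8)]
spray [([541.0, 371.0, 0.0], 0.8)]
top {'fx': 592.0137007694194, 'fy': 592.0137007694194, 'cx': 323.51038693856174, 'cy': 243.1267034397303} [[-0.027, -1.0, 0.002, -1.776], [0.982, -0.026, 0.189, -562.81], [-0.189, 0.007, 0.982, -1113.805], [0.0, 0.0, 0.0, 1.0]]
ring_red [([459.0, 12.0, 12.0], 0.
[... 647 characters left out ...]
_s': 1.4, 'joints': array([ 1.24882599,  0.52139274, -0.03632455,  1.59949145,  0.02121721,
        1.02109309, -0.11276418]), 'dq': array([-0.00039438, -0.0001606 , -0.00138558,  0.00210878, -0.00083831,
       -0.00216484, -0.00400972]), 'joint_efforts': array([ 1.31191491e-04, -9.26834106e+01,  1.97826527e+00, -3.70246696e+01,
        1.80465518e-02,  1.90734376e-03, -1.07784399e-05]), 'tcp_pos': array([ 155.68529419, -605.29844224,  231.29810367]), 'ee_rot': array([ 3.11672756e+00,  3.94471992e-01, -1.73414531e-06]), 'wrist_force': array([ 0.12509019, -0.00551832, -0.73914554]), 'moment': array([-0.03221823,  0.0336491 ,  0.03314904]), 'grasp_force': 0.0, 'grip_width': 85.69281738081433}
```

View pics/scene0.png

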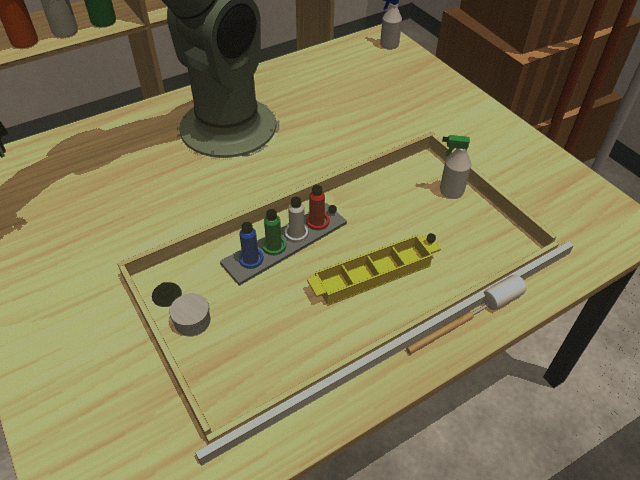

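View pics/top0.png

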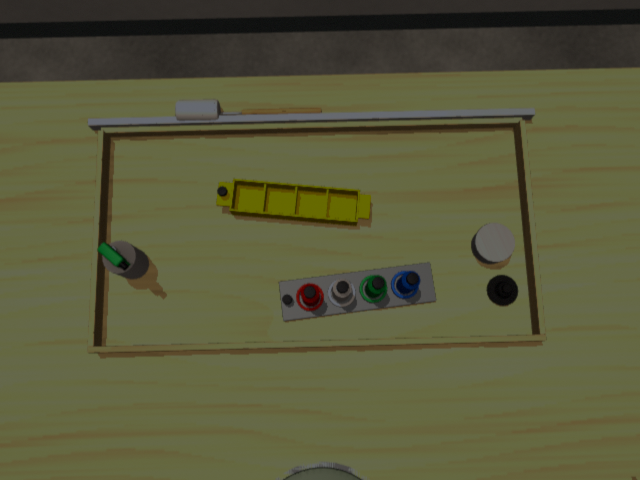

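The rack's knob is at the red end, around (287,299) in the top view. The caddy's knob is at its left end, around (222,191), so red goes to −96, white to −32, green to +32 and blue to +96. Next I'll fit the rack and caddy poses and check them with an overlay.

```bash
cat >> h.py <<'E'
def proj(cam,P):
    k=calibration(cam);V=np.array(k["view"]);P=np.atleast_2d(P);q=(V@np.c_[P,np.ones(len(P))].T).T
    return np.c_[k["cx"]+k["fx"]*q[:,0]/-q[:,2],k["cy"]-k["fy"]*q[:,1]/-q[:,2]]
def fr(x,y,t,P):
    c,s=np.cos(t),np.sin(t);P=np.atleast_2d(P).astype(float)
    return np.c_[x+c*P[:,0]-s*P[:,1],y+s*P[:,0]+c*P[:,1],P[:,2]]
E
python3 - <<'E'
from h import *
from scipy.optimize import minimize
box=lambda a,b,z0,z1:np.array([[i*a/2,j*b/2,z] for i in(-1,1) for j in(-1,1) for z in(z0,z1)])
# rack: rings
R={"blue":-96,"green":-32,"white":32,"red":96};pts={}
for c in("scene","top"): grab_frame(c)
for n in R:
    L=[world(c,d["point"]) for c in("scene","top") for m in("ring_","bottle_") for d in spot_point(c,m+n) if d["p"]>.3]
    m=np.median(L,0);L=[l for l in L if np.linalg.norm(l-m)<15];pts[n]=np.mean(L,0);print(n,pts[n].round(1))
Y=np.array([R[n] for n in R]);Q=np.array([pts[n] for n in R]);px=np.polyfit(Y,Q[:,0],1);py=np.polyfit(Y,Q[:,1],1)
tr=np.arctan2(-px[0],py[0]);print("rack",px[1],py[1],tr,"scale",np.hypot(px[0],py[0]))
# caddy: yellow mask of both views vs model hull (body only + lugs)
M={}
for c in("scene","top"):
    I=grab_frame(c);h=cv2.cvtColor(I,cv2.COLOR_RGB2HSV)
    s=silhouettes(c,"caddy");M[c]=s[0]["mask"]
    print(c,s[0]["p"],M[c].sum())
def cost(v):
    e=0
    for c in M:
        m=np.zeros((480,640),np.uint8)
        cv2.fillConvexPoly(m,np.round(cv2.convexHull(proj(c,fr(*v,box(68,260,0,40))).astype(np.float32))*16).astype(int),1,shift=4)
        e+=(M[c]&(m==0)).sum()+(~M[c]&(m>0)).sum()
    return e
b=min((minimize(cost,[657,39,t],method="Nelder-Mead",options=dict(initial_simplex=[[657,39,t],[665,39,t],[657,47,t],[657,39,t+.06]])) for t in(-.06,-.12)),key=lambda r:r.fun)
print("caddy",b.x,b.fun)
out=[]
for c in M:
    I=grab_frame(c)[:,:,::-1].copy();I=cv2.resize(I,None,fx=4,fy=4,interpolation=cv2.INTER_CUBIC)
    for y0 in(-96,-32,32,96):
        q=fr(*b.x,[[i,y0+j,40] for i,j in((-30,-30),(30,-30),(30,30),(-30,30))])
        cv2.polylines(I,[np.int32(proj(c,q)*4+1.5)],True,(255,0,255),1)
        a=np.arange(0,6.3,.2);q=fr(px[1],py[1],tr,np.c_[28*np.cos(a),y0+28*np.sin(a),22+0*a]);cv2.polylines(I,[np.int32(proj(c,q)*4+1.5)],True,(255,255,0),1)
    u,v=np.int32(proj(c,[[565,-20,20]])[0]*4);out.append(cv2.resize(I[v-300:v+300,u-400:u+400],(800,600)))
    cv2.imwrite(f"pics/{c}1.png",out[-1])
E
```

```text
blue [ 481.7 -177.7   12.9]
green [ 473.1 -113.2   13.2]
white [471.  -49.5  13.9]
red [460.  12.  13.]
rack 471.4224646948405 -82.09814602192102 0.10574554506859572 scale 0.9944403532523804
scene 0.85 4424
top 0.57 5306
caddy [ 6.56547245e+02  4.02933737e+01 -1.14320269e-01] 1197.0
```

View pics/top1.png

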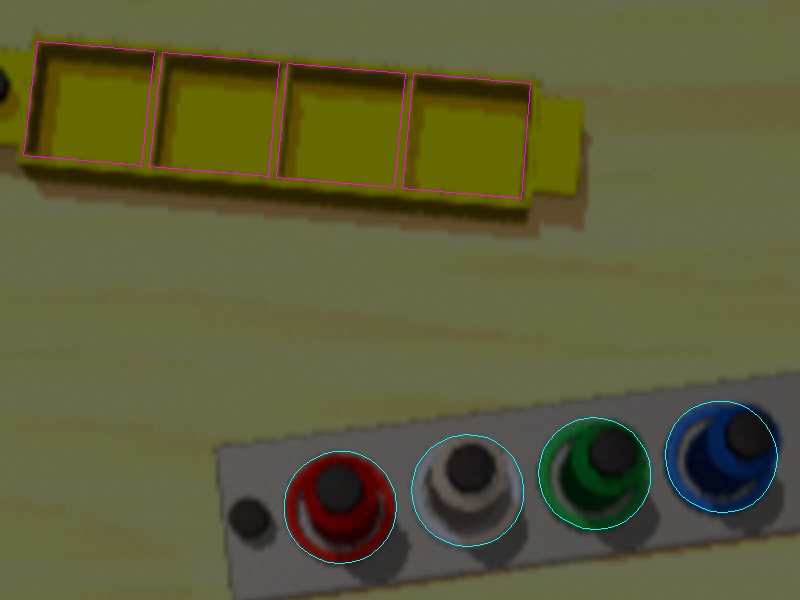

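View pics/scene1.png

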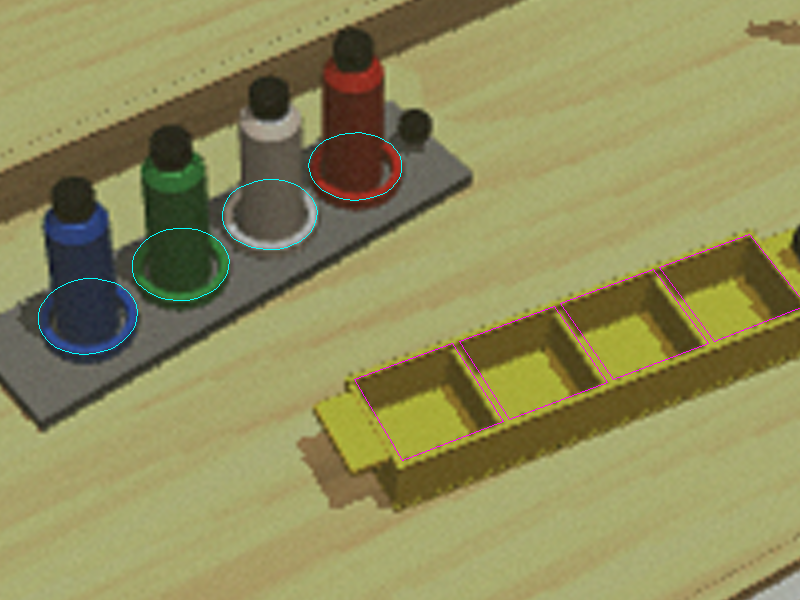

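The overlays match the walls, dividers and rings to about 2 mm. Starting with red at (461,13), bound for slot (646,−55).

Emit:
jog_arm(series=[[[0.03,0.035,0,5,1],[0.03,0.035,0,5,1],[0.03,0.035,0,5,1],[0.03,0.035,0,5,1],[0.03,0.035,0,5,1],[0.03,0.035,0,5,1],[0.03,0.035,0,5,1],[0.03,0.035,0,5,1],[0.03,0.035,0,5,1],[0.03,0.035,0,5,1]]], grip_force=40)

```text
time_s: 3.85
tcp_pos: [456.6, -254.2, 231.5]
ee_rot: [2.655, 1.678, 0.0]
wrist_force: [1.0, -0.8, 0.4]
grip_width: 85.4
grasp_force: 0.0
```

Emit:
jog_arm(series=[[[0,0.0335,0,5,1],[0,0.0335,0,5,1],[0,0.0335,0,5,1],[0,0.0335,0,5,1],[0,0.0335,0,5.6,1],[0,0.0335,0,0,1],[0,0.0335,0,0,1],[0.0055,0.0335,0,0,1],[0,0,0,0,1],[0,0,0,0,1]]])

```text
time_s: 5.1
tcp_pos: [460.7, 12.5, 231.3]
ee_rot: [2.22, 2.223, -0.001]
wrist_force: [-0.4, -0.5, -0.3]
grip_width: 85.4
grasp_force: 0.0
```

Emit:
jog_arm(series=[[[0,0,-0.03,0,1],[0,0,-0.03,0,1],[0,0,-0.03,0,1],[0,0,-0.025,0,1],[0,0,-0.02,0,1],[0,0,-0.02,0,1],[0,0,-0.015,0,1],[0,0,0,0,1],[0,0,0,0,0.2],[0,0,0,0,0.0]]])

```text
time_s: 6.35
tcp_pos: [461.5, 12.6, 61.9]
ee_rot: [2.221, 2.221, 0.001]
wrist_force: [-0.2, -0.3, -0.5]
grip_width: 51.8
grasp_force: 0.0
```

Emit:
jog_arm(series=[[[0,0,0,0,-0.2],[0,0,0,0,-0.4],[0,0,0,0,-0.7],[0,0,0,0,-1],[0,0,0,0,-1],[0,0,0,0,-1]]])

```text
time_s: 7.1
tcp_pos: [461.4, 12.6, 61.8]
ee_rot: [2.221, 2.221, 0.0]
wrist_force: [-1.8, 0.1, 9.4]
grip_width: 35.2
grasp_force: 38.8
```

```bash
python3 - <<'E'
from h import *
I=grab_frame("scene");u,v=np.int32(proj("scene",[[461,13,100]])[0])
cv2.imwrite("pics/g1.png",cv2.resize(I[v-75:v+75,u-100:u+100,::-1],(800,600),interpolation=cv2.INTER_CUBIC))
E
```

```text
(no output)
```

View pics/g1.png

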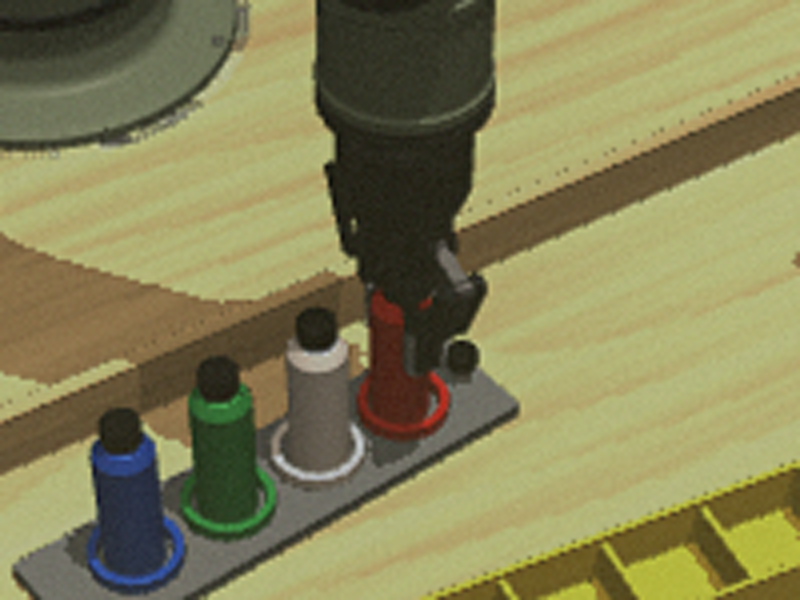

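Red is gripped squarely, with the fingers on its upper body at about (410,340). Lift, carry and lower it.

Emit:
jog_arm(series=[[[0,0,0.01,0,-1],[0,0,0.02,0,-1],[0,0,0.025,0,-1],[0,0,0.025,0,-1],[0,0,0.025,0,-1],[0,0,0.02,0,-1],[0,0,0.005,0,-1],[0.015,-0.006,0,0,-1],[0.025,-0.01,0,0,-1],[0.03,-0.01,0,0,-1]]])

```text
time_s: 8.4
tcp_pos: [532.3, -14.1, 190.4]
ee_rot: [-2.221, -2.221, 0.001]
wrist_force: [-0.9, 0.5, -1.7]
grip_width: 35.1
grasp_force: 40.2
```

Emit:
jog_arm(series=[[[0.03,-0.01,0,0,-1],[0.03,-0.01,0,0,-1],[0.03,-0.012,0,0,-1],[0.024,-0.01,0,0,-1],[0,0,0,0,-1],[0,0,-0.015,0,-1],[0,0,-0.025,0,-1],[0,0,-0.025,0,-1],[0,0,0,0,-1]]])

```text
time_s: 9.52
tcp_pos: [643.5, -55.1, 123.8]
ee_rot: [-2.218, -2.221, 0.004]
wrist_force: [0.1, 0.5, -1.0]
grip_width: 34.9
grasp_force: 40.3
```

```bash
python3 - <<'E'
from h import *
I=grab_frame("scene");u,v=np.int32(proj("scene",[[646,-55,80]])[0])
cv2.imwrite("pics/g2.png",cv2.resize(I[v-75:v+75,u-100:u+100,::-1],(800,600),interpolation=cv2.INTER_CUBIC))
E
```

```text
(no output)
```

View pics/g2.png

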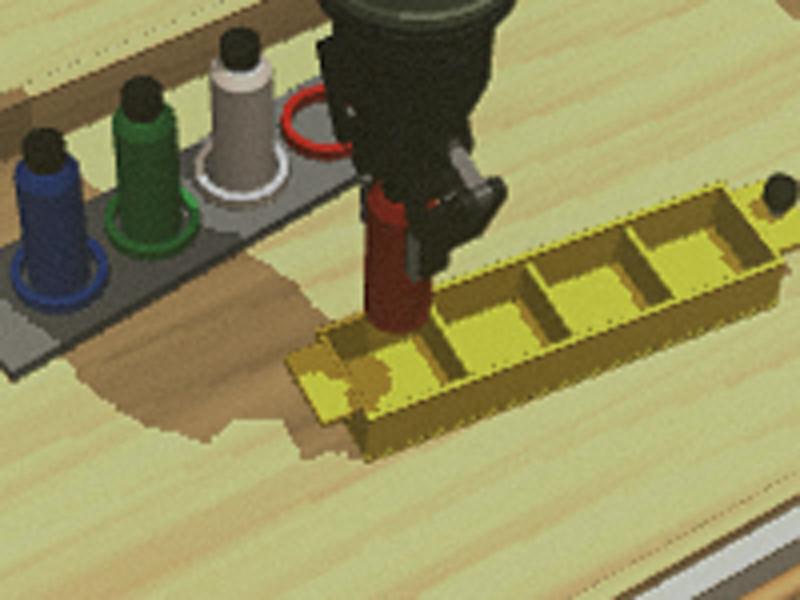

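The red bottle hangs above the end compartment at (395,320), and the image is consistent with the estimate. Lowering.

Emit:
jog_arm(series=[[[0.002,0,-0.015,0,-1],[0,0,-0.02,0,-1],[0,0,-0.015,0,-1],[0,0,-0.008,0,-1],[0,0,-0.006,0,-1],[0,0,-0.004,0,-1],[0,0,-0.001,0,-1],[0,0,0,0,-1]]])

```text
time_s: 10.58
tcp_pos: [647.3, -55.3, 57.5]
ee_rot: [2.221, 2.222, 0.0]
wrist_force: [0.3, -0.8, -2.1]
grip_width: 35.2
grasp_force: 40.4
```

Emit:
jog_arm(series=[[[0,0,-0.002,0,-1],[0,0,-0.0015,0,-1],[0,0,0,0,-1],[0,0,0,0,-1]]])

```text
time_s: 11.08
tcp_pos: [647.3, -55.3, 53.9]
ee_rot: [2.221, 2.222, 0.0]
wrist_force: [-1.4, -0.1, 3.2]
grip_width: 35.2
grasp_force: 40.9
```

Emit:
jog_arm(series=[[[0,0,0,0,-0.1],[0,0,0,0,0.2],[0,0,0,0,0.6],[0,0,0,0,1],[0,0,0,0,1],[0,0,0.02,0,1],[0,0,0.03,0,1],[0,0,0.035,0,1],[0,0,0.035,0,1],[0,0,0,0,1]]])

```text
time_s: 12.32
tcp_pos: [648.6, -55.2, 177.9]
ee_rot: [2.218, 2.219, 0.005]
wrist_force: [0.1, 0.1, -0.1]
grip_width: 85.2
grasp_force: 0.0
```

Emit:
jog_arm(series=[[[-0.03,0.001,0,0,1],[-0.03,0.001,0,0,1],[-0.03,0.001,0,0,1],[-0.03,0.001,0,0,1],[-0.03,0.001,0,0,1],[-0.029,0,0,0,1],[0,0,0,0,1],[0,0,0,0,1]]])

```text
time_s: 13.32
tcp_pos: [468.9, -50.3, 174.2]
ee_rot: [2.221, 2.221, 0.001]
wrist_force: [0.4, -0.8, -0.1]
grip_width: 85.1
grasp_force: 0.0
```

```bash
python3 - <<'E'
from h import *
I=grab_frame("scene");u,v=np.int32(proj("scene",[[560,-20,60]])[0])
cv2.imwrite("pics/g3.png",cv2.resize(I[v-90:v+90,u-120:u+120,::-1],(800,600),interpolation=cv2.INTER_CUBIC))
for c in("scene","top"):
  grab_frame(c)
  for n in("bottle_red","bottle_white"):print(c,n,[(world(c,d["point"]).round(),round(d["p"],2)) for d in spot_point(c,n)[:2]])
E
```

```text
scene bottle_red [(array([647., -58.,   3.]), 0.82)]
scene bottle_white [(array([475., -49.,  12.]), 0.88)]
top bottle_red [(array([643., -54.,   7.]), 0.79)]
top bottle_white []
```

View pics/g3.png

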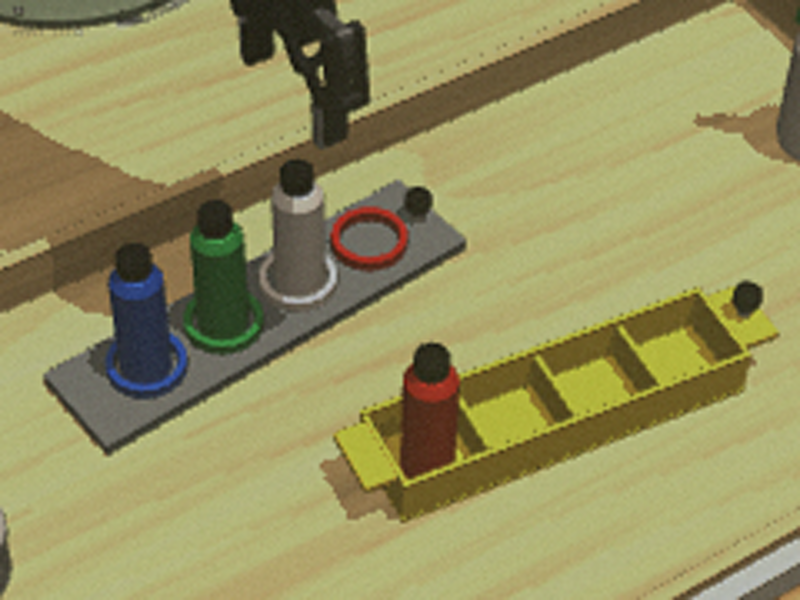

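Red stands upright in the end compartment at (430,410), and the gripper is above white. Next, white to slot (653, 8.5).

Emit:
jog_arm(series=[[[0,0,-0.025,0,1],[0,0,-0.03,0,1],[0,0,-0.025,0,1],[0,0,-0.02,0,1],[0,0,-0.012,0,1],[0,0,0,0,1],[0,0,0,0,0.2],[0,0,0,0,0.0],[0,0,0,0,-0.2],[0,0,0,0,-0.4]]])

```text
time_s: 14.92
tcp_pos: [468.6, -50.4, 62.4]
ee_rot: [2.221, 2.221, 0.001]
wrist_force: [-0.7, 0.4, 8.5]
grip_width: 34.9
grasp_force: 38.9
```

Emit:
jog_arm(series=[[[0,0,0,0,-0.7],[0,0,0,0,-1],[0,0,0,0,-1],[0,0,0,0,-1]]])

```text
time_s: 15.42
tcp_pos: [468.6, -50.4, 62.3]
ee_rot: [2.221, 2.221, 0.001]
wrist_force: [-0.8, -0.5, 8.8]
grip_width: 34.9
grasp_force: 39.0
```

Emit:
jog_arm(series=[[[0,0,0.01,0,-1],[0,0,0.02,0,-1],[0,0,0.025,0,-1],[0,0,0.025,0,-1],[0,0,0.025,0,-1],[0,0,0.02,0,-1],[0,0,0.005,0,-1],[0.015,0.005,0,0,-1],[0.025,0.008,0,0,-1],[0.03,0.01,0,0,-1]]])

```text
time_s: 16.68
tcp_pos: [539.3, -26.9, 190.9]
ee_rot: [-2.221, -2.221, 0.001]
wrist_force: [-0.1, -0.0, -1.8]
grip_width: 35.0
grasp_force: 40.2
```

Emit:
jog_arm(series=[[[0.03,0.01,0,0,-1],[0.03,0.01,0,0,-1],[0.03,0.009,0,0,-1],[0.023,0.007,0,0,-1],[0,0,0,0,-1],[0,0,-0.02,0,-1],[0,0,-0.03,0,-1],[0,0,-0.03,0,-1],[0,0,-0.02,0,-1],[0,0,0,0,-1]]])

```text
time_s: 17.92
tcp_pos: [650.1, 8.5, 90.0]
ee_rot: [-2.22, -2.221, 0.003]
wrist_force: [0.0, -0.0, -0.2]
grip_width: 35.1
grasp_force: 40.3
```

Emit:
jog_arm(series=[[[0,0,-0.012,0,-1],[0,0,-0.008,0,-1],[0,0,-0.006,0,-1],[0,0,-0.003,0,-1],[0,0,0,0,-1],[0,0,0,0,-1]]])

```text
time_s: 18.68
tcp_pos: [651.4, 8.7, 63.1]
ee_rot: [2.221, 2.222, 0.0]
wrist_force: [0.3, 0.1, -1.7]
grip_width: 34.8
grasp_force: 40.3
```

Emit:
jog_arm(series=[[[0.001,0,-0.004,0,-1],[0,0,-0.003,0,-1],[0,0,-0.002,0,-1],[0,0,0,0,-1],[0,0,0,0,-1]]])

```text
time_s: 19.3
tcp_pos: [652.2, 8.7, 54.4]
ee_rot: [2.221, 2.222, -0.0]
wrist_force: [-3.8, -0.7, 11.9]
grip_width: 35.1
grasp_force: 41.4
```

Emit:
jog_arm(series=[[[0,0,0,0,-0.1],[0,0,0,0,0.2],[0,0,0,0,0.6],[0,0,0,0,1],[0,0,0,0,1],[0,0,0.02,0,1],[0,0,0.03,0,1],[0,0,0.035,0,1],[0,0,0.035,0,1],[0,0,0,0,1]]])

```text
time_s: 20.55
tcp_pos: [653.6, 9.0, 177.9]
ee_rot: [2.219, 2.219, 0.006]
wrist_force: [-0.7, 0.0, -0.6]
grip_width: 85.2
grasp_force: 0.0
```

Emit:
jog_arm(series=[[[-0.03,-0.02,0,0,1],[-0.03,-0.021,0,0,1],[-0.03,-0.021,0,0,1],[-0.03,-0.021,0,0,1],[-0.03,-0.02,0,0,1],[-0.027,-0.02,0,0,1],[0,0,0,0,1],[0,0,0,0,1]]])

```text
time_s: 21.55
tcp_pos: [475.6, -114.0, 174.1]
ee_rot: [2.221, 2.222, 0.001]
wrist_force: [0.3, 0.4, -0.3]
grip_width: 85.2
grasp_force: 0.0
```

```bash
python3 - <<'E'
from h import *
I=grab_frame("scene");u,v=np.int32(proj("scene",[[560,-20,60]])[0])
cv2.imwrite("pics/g4.png",cv2.resize(I[v-90:v+90,u-120:u+120,::-1],(800,600),interpolation=cv2.INTER_CUBIC))
for n in("bottle_white","bottle_green"):print(n,[(world("scene",d["point"]).round(),round(d["p"],2)) for d in spot_point("scene",n)[:2]])
E
```

```text
bottle_white [(array([654.,   8.,   4.]), 0.76)]
bottle_green [(array([ 475., -113.,   11.]), 0.94)]
```

View pics/g4.png

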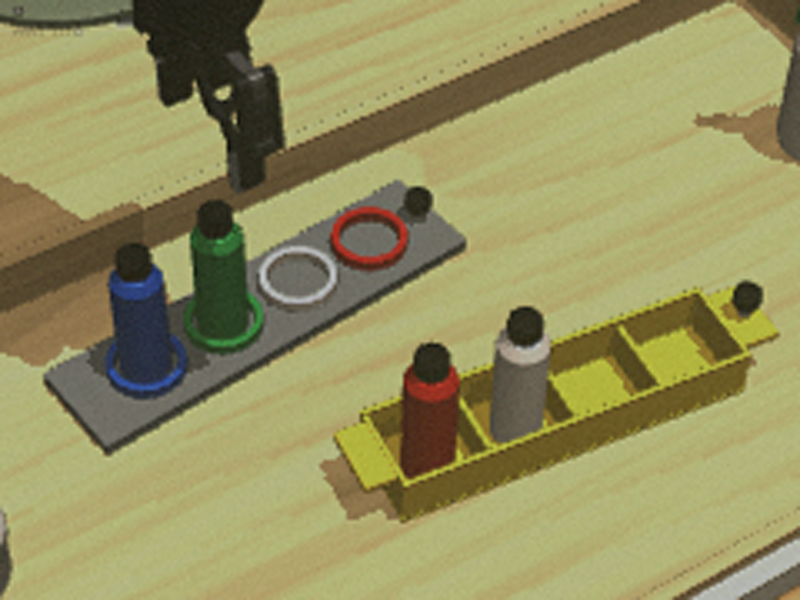

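White stands upright in the second compartment at (520,380). Next, green.

Emit:
jog_arm(series=[[[0,0,-0.025,0,1],[0,0,-0.03,0,1],[0,0,-0.025,0,1],[0,0,-0.02,0,1],[0,0,-0.012,0,1],[0,0,0,0,1],[0,0,0,0,0.2],[0,0,0,0,0.0],[0,0,0,0,-0.2],[0,0,0,0,-0.4]]])

```text
time_s: 22.95
tcp_pos: [475.3, -114.5, 62.3]
ee_rot: [2.221, 2.221, -0.0]
wrist_force: [-2.5, 0.2, 9.0]
grip_width: 35.2
grasp_force: 38.8
```

Emit:
jog_arm(series=[[[0,0,0,0,-0.7],[0,0,0,0,-1],[0,0,0,0,-1],[0,0,0,0,-1]]])

```text
time_s: 23.45
tcp_pos: [475.3, -114.5, 62.3]
ee_rot: [2.221, 2.221, 0.0]
wrist_force: [-3.1, -0.2, 8.8]
grip_width: 35.5
grasp_force: 38.8
```

Emit:
jog_arm(series=[[[0,0,0.01,0,-1],[0,0,0.02,0,-1],[0,0,0.025,0,-1],[0,0,0.025,0,-1],[0,0,0.025,0,-1],[0,0,0.02,0,-1],[0,0,0.005,0,-1],[0.015,0.015,0,0,-1],[0.02,0.02,0,0,-1],[0.025,0.025,0,0,-1]]])

```text
time_s: 24.7
tcp_pos: [535.3, -54.2, 191.4]
ee_rot: [-2.222, -2.221, 0.001]
wrist_force: [-0.3, 0.1, -1.9]
grip_width: 34.6
grasp_force: 40.1
```

Emit:
jog_arm(series=[[[0.025,0.025,0,0,-1],[0.025,0.026,0,0,-1],[0.025,0.025,0,0,-1],[0.025,0.025,0,0,-1],[0.015,0.015,0,0,-1],[0.009,0.01,0,0,-1],[0,0,0,0,-1],[0,0,-0.02,0,-1],[0,0,-0.03,0,-1],[0,0,-0.03,0,-1]]])

```text
time_s: 25.95
tcp_pos: [658.4, 70.5, 109.9]
ee_rot: [-2.222, -2.221, 0.001]
wrist_force: [0.4, 0.1, -2.1]
grip_width: 35.4
grasp_force: 40.1
```

Emit:
jog_arm(series=[[[0,0,-0.02,0,-1],[0,0,-0.012,0,-1],[0,0,-0.008,0,-1],[0,0,-0.006,0,-1],[0,0,-0.003,0,-1],[0,0,0,0,-1],[0,0,0,0,-1]]])

```text
time_s: 26.82
tcp_pos: [659.4, 71.7, 63.2]
ee_rot: [2.221, 2.222, 0.001]
wrist_force: [0.0, -1.3, -0.7]
grip_width: 34.7
grasp_force: 40.1
```

Emit:
jog_arm(series=[[[0.001,0,-0.004,0,-1],[0,0,-0.003,0,-1],[0,0,-0.0015,0,-1],[0,0,0,0,-1],[0,0,0,0,-1]]])

```text
time_s: 27.45
tcp_pos: [660.1, 71.8, 54.4]
ee_rot: [-2.221, -2.222, 0.0]
wrist_force: [-2.6, -0.7, 6.1]
grip_width: 35.4
grasp_force: 40.7
```

Emit:
jog_arm(series=[[[0,0,0,0,-0.1],[0,0,0,0,0.2],[0,0,0,0,0.6],[0,0,0,0,1],[0,0,0,0,1],[0,0,0.02,0,1],[0,0,0.03,0,1],[0,0,0.035,0,1],[0,0,0.035,0,1],[0,0,0,0,1]]])

```text
time_s: 28.7
tcp_pos: [661.6, 72.1, 178.5]
ee_rot: [2.219, 2.22, 0.007]
wrist_force: [-0.4, 0.0, 0.7]
grip_width: 85.6
grasp_force: 0.0
```

Emit:
jog_arm(series=[[[-0.022,-0.031,0,0,1],[-0.022,-0.031,0,0,1],[-0.022,-0.031,0,0,1],[-0.023,-0.032,0,0,1],[-0.023,-0.032,0,0,1],[-0.023,-0.031,0,0,1],[-0.022,-0.031,0,0,1],[-0.0215,-0.0305,0,0,1],[0,0,0,0,1],[0,0,0,0,1]]])

```text
time_s: 29.95
tcp_pos: [482.0, -177.3, 174.6]
ee_rot: [2.221, 2.222, 0.001]
wrist_force: [0.4, 0.7, -0.9]
grip_width: 85.2
grasp_force: 0.0
```

```bash
python3 - <<'E'
from h import *
I=grab_frame("scene");u,v=np.int32(proj("scene",[[560,-20,60]])[0])
cv2.imwrite("pics/g5.png",cv2.resize(I[v-90:v+90,u-120:u+120,::-1],(800,600),interpolation=cv2.INTER_CUBIC))
for n in("bottle_blue","bottle_green"):print(n,[(world("scene",d["point"]).round(),round(d["p"],2)) for d in spot_point("scene",n)[:2]])
E
```

```text
bottle_blue [(array([ 482., -178.,   10.]), 0.7), (array([ 558., -356.,    3.]), 0.67)]
bottle_green [(array([657.,  74.,   4.]), 0.55)]
```

View pics/g5.png

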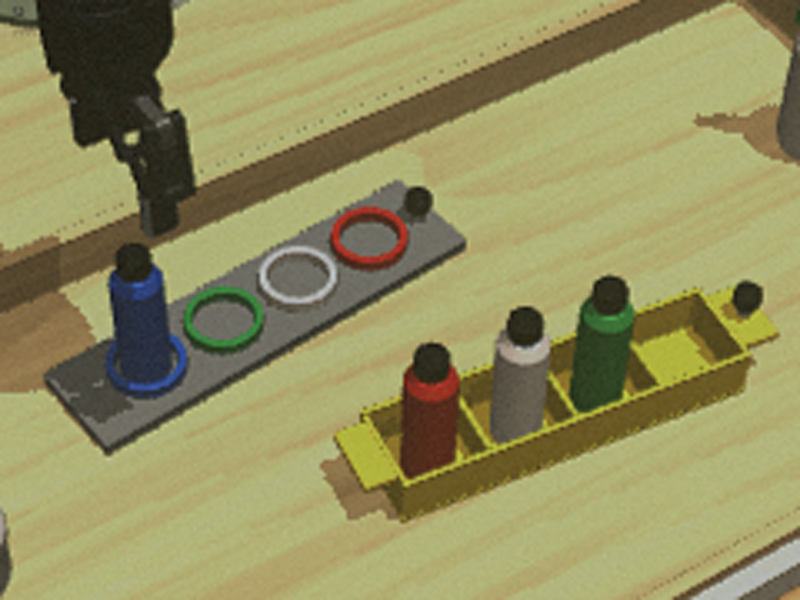

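Green stands upright in the third compartment at (605,350). Blue is next and goes beside the knob.

Emit:
jog_arm(series=[[[0,0,-0.025,0,1],[0,0,-0.03,0,1],[0,0,-0.025,0,1],[0,0,-0.02,0,1],[0,0,-0.0125,0,1],[0,0,0,0,1],[0,0,0,0,0.2],[0,0,0,0,0.0],[0,0,0,0,-0.2],[0,0,0,0,-0.4]]])

```text
time_s: 31.35
tcp_pos: [481.8, -178.0, 62.3]
ee_rot: [2.221, 2.221, 0.0]
wrist_force: [-2.8, -0.0, 7.2]
grip_width: 34.8
grasp_force: 39.0
```

Emit:
jog_arm(series=[[[0,0,0,0,-0.7],[0,0,0,0,-1],[0,0,0,0,-1],[0,0,0,0,-1]]])

```text
time_s: 31.85
tcp_pos: [481.8, -178.0, 62.3]
ee_rot: [2.221, 2.221, -0.0]
wrist_force: [-1.9, -0.1, 7.4]
grip_width: 34.9
grasp_force: 39.0
```

Emit:
jog_arm(series=[[[0,0,0.01,0,-1],[0,0,0.02,0,-1],[0,0,0.025,0,-1],[0,0,0.025,0,-1],[0,0,0.025,0,-1],[0,0,0.02,0,-1],[0,0,0.005,0,-1],[0.01,0.015,0,0,-1],[0.015,0.025,0,0,-1],[0.018,0.03,0,0,-1]]])

```text
time_s: 33.1
tcp_pos: [525.1, -106.3, 191.0]
ee_rot: [-2.221, -2.221, 0.001]
wrist_force: [0.1, -0.0, -0.8]
grip_width: 34.9
grasp_force: 40.1
```

Emit:
jog_arm(series=[[[0.018,0.03,0,0,-1],[0.018,0.032,0,0,-1],[0.018,0.032,0,0,-1],[0.018,0.032,0,0,-1],[0.018,0.03,0,0,-1],[0.018,0.03,0,0,-1],[0.018,0.03,0,0,-1],[0.01,0.018,0,0,-1],[0.006,0.0095,0,0,-1],[0,0,0,0,-1]]])

```text
time_s: 34.35
tcp_pos: [666.4, 136.6, 191.0]
ee_rot: [-2.219, -2.222, 0.001]
wrist_force: [0.5, -0.3, -1.3]
grip_width: 35.0
grasp_force: 40.1
```

Emit:
jog_arm(series=[[[0,0,-0.02,0,-1],[0,0,-0.03,0,-1],[0,0,-0.03,0,-1],[0,0,-0.02,0,-1],[0,0,-0.012,0,-1],[0,0,-0.008,0,-1],[0,0,-0.006,0,-1],[0,0,-0.003,0,-1],[0,0,0,0,-1],[0,0,0,0,-1]]])

```text
time_s: 35.6
tcp_pos: [666.9, 135.8, 63.2]
ee_rot: [2.221, 2.222, 0.001]
wrist_force: [-0.1, -0.1, -0.9]
grip_width: 34.7
grasp_force: 40.1
```

Emit:
jog_arm(series=[[[0.001,0,-0.004,0,-1],[0,0,-0.003,0,-1],[0,0,-0.0015,0,-1],[0,0,0,0,-1],[0,0,0,0,-1]]])

```text
time_s: 36.22
tcp_pos: [667.6, 135.8, 54.4]
ee_rot: [-2.221, -2.222, 0.0]
wrist_force: [-3.5, -0.4, 4.0]
grip_width: 35.0
grasp_force: 40.8
```

Emit:
jog_arm(series=[[[0,0,0,0,-0.1],[0,0,0,0,0.2],[0,0,0,0,0.6],[0,0,0,0,1],[0,0,0,0,1],[0,0,0.02,0,1],[0,0,0.03,0,1],[0,0,0.035,0,1],[0,0,0.035,0,1],[0,0,0,0,1]]])

```text
time_s: 37.48
tcp_pos: [669.0, 136.3, 178.6]
ee_rot: [2.219, 2.22, 0.007]
wrist_force: [-0.7, -0.3, -0.5]
grip_width: 85.5
grasp_force: 0.0
```

Emit:
jog_arm(series=[[[-0.03,-0.015,0.005,0,1],[-0.03,-0.015,0.005,0,1],[-0.03,-0.015,0.005,0,1],[-0.03,-0.015,0.005,0,1],[-0.03,-0.015,0.005,0,1],[-0.03,-0.015,0.005,0,1],[0,0,0,0,1],[0,0,0,0,1]]])

```text
time_s: 38.48
tcp_pos: [488.1, 45.9, 204.7]
ee_rot: [2.221, 2.222, 0.001]
wrist_force: [-1.1, -0.4, 0.2]
grip_width: 85.9
grasp_force: 0.0
```

```bash
python3 - <<'E'
from h import *
I=grab_frame("scene");u,v=np.int32(proj("scene",[[600,40,60]])[0])
cv2.imwrite("pics/g6.png",cv2.resize(I[v-90:v+90,u-120:u+120,::-1],(800,600),interpolation=cv2.INTER_CUBIC))
grab_frame("top")
for c in("scene","top"):
  for n in("red","white","green","blue"):
    for d in spot_point(c,"bottle_"+n)[:1]:
        w=world(c,d["point"]);print(c,n,round(d["p"],2),fr(0,0,.1143,[w-[656.5,40.3,0]]).round())
print(bot.sense()["time_s"])
E
```

```text
scene red 0.72 [[  2. -98.   3.]]
scene white 0.6 [[  2. -29.   6.]]
scene green 0.79 [[-1. 32.  4.]]
scene blue 0.78 [[ 4. 97.  3.]]
top red 0.69 [[  3. -95.   7.]]
top blue 0.5 [[ 0. 97.  7.]]
38.975
```

View pics/g6.png

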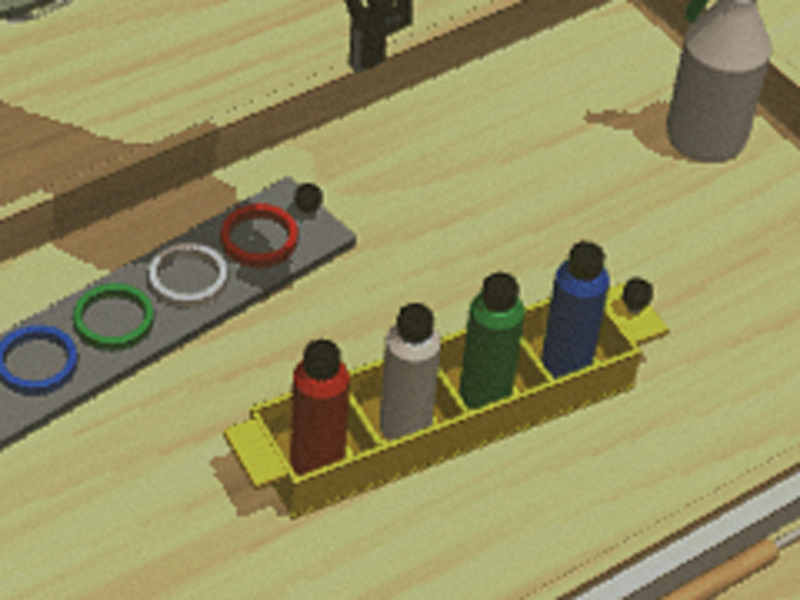

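All four bottles stand upright in reverse order: red (320,410), white (410,375), green (495,345) and blue (578,315) next to the knob. The gripper is clear of everything.

```bash
python3 -c "
from bench import bot
print(bot.job_done())"
```

```text
the job is handed in; nothing more can be done
None
```

I moved all four bottles into the caddy in reverse order and handed the job in at about 39 s of the 96 s allowed. In the last picture each stood upright and released, measured within about 4 mm of its compartment's centre; the hand-in returned no verdict.

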